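Move a battery pack from its charging dock to the empty dock

TASK

Press the pad of the catch on the dock that holds the battery pack so that the pack springs out a little, draw the pack out of that dovetail rail, and slide it gently into the rail of the empty dock, straight and level, until it is fully home and the sprung catch has clicked up behind it. Do not force the pack or the docks, leave the pack latched and let go of it, and leave the timer, the metal weight and the glass vial between the docks standing where they are.

Things in the scene. Friction and masses are not known exactly. Their poses are not given: they have to be found in the camera images.
- pack_mid (a point): Battery pack, 0.24 to 0.33 kg: grey block 56 (x) x 40 (y) x 38 (z) mm on a black dovetail foot 50 (x) x 44 (y) x 8 mm with sloping flanks and a narrowed nose (+x). This point: middle of the grey block, 31 mm above the foot's underside, 19 mm below the top. x = the way it slides home, z up. Grip across the 40 mm sides. At the start it is latched in dock_a.
- dock_a: Fixed dock holding the pack. Origin on the worktop, x = the way a pack slides in (about away from the robot), y left, z up. Base plate x -75..75, y -42..70, 8 mm thick; white housing 46 mm high at x 44..74. Aluminium dovetail rail along x, 64 mm wide, 22 mm high, mouth at its -x end. Pack latched: pack_mid at x about -1, y 0, 43 mm high. Solid end stop (42 mm high) 2.5 mm beyond.
- mouth_a (a point): Mouth of dock_a's channel, on its floor: x = -50 mm of dock_a, 12 mm above the worktop. Side walls flare open from x -48 to -59, the floor has a lead-in ramp before x -56; undercut lips run from x -44 to 30 mm. Play about 1.5 mm to each side, 2 mm upward. To lift the pack out, draw it toward -x until pack_mid is at x = -75 mm or less.
- tongue_a (a point): Steel catch tongue across dock_a's channel, x -42 to -26 mm, standing 5 mm over the floor, ramped toward the mouth. A foot sliding in pushes it down; it springs up behind the foot when the pack is home. With the pad pressed, a sprung plunger at the rail's end (3 to 4 N) pushes the pack back 10 to 15 mm, onto the tongue; it can then be drawn out.
- pad_a (a point): Middle of the top of dock_a's black ribbed press pad, which carries the tongue: 28 (x) x 26 (y) mm, 20 mm above the worktop when up, beside the rail's mouth at x = -34, y = +50 mm of dock_a. Pressed straight down it gives 5.8 mm (about 1 N), then meets a solid stop.
- dock_b: The empty dock: frame, sizes, heights and parts as dock_a, but the whole rail with mouth, stop, tongue, pad and plunger is bolted in slots, up to 12 mm nearer or farther along x than in dock_a. The shift is not measured: feel for home. Pushing takes about 3 to 6 N while tongue and plunger yield, then the stop is hard; at the stop the catch has clicked. Over about 15 N is forcing.
- mouth_b (a point): Middle of the mouth of dock_b's channel, on its floor, 12 mm above the worktop, at x = -50 mm of dock_b if the rail stood as in dock_a (true place up to 12 mm off along x).
- dock_a_catch (a joint): How far dock_a's catch is pressed down: 0 = up, 0.0058 m = fully down. Sprung back up.
- dock_b_catch (a joint): The same for dock_b: 0 with the rail empty or with the pack latched, about 0.003 to 0.0058 m while the foot of a pack lies over the tongue.
- timer: White kitchen-type timer with a red dial, 44 x 62 x 52 mm, standing between the docks; origin under its middle. To be left alone.
- check_weight: Knobbed metal balance weight, 21 mm wide and 26 mm high, standing between the docks; origin under its middle. To be left alone.
- vial: Small clear glass vial, 27 mm wide and 47 mm high, standing between the docks on the robot's side; origin under its middle. To be left alone.
There are look-alikes about, which are no part of the job. Leave any blue or orange look-alike of the part that bears pack_mid alone.

How it is judged:
By the outcome, as a careful person would: the job done as asked, in the order asked, and still so for the second after the job is handed in, with the robot touching nothing.
It also fails if it takes over 72 s, if anything falls off the work surface, if the arm or the gripper's body presses on something with over 40 N, if the wrist force passes 120 N, or if a joint passes its speed limit or range.

ROBOT

A 7-joint arm with a two-finger parallel gripper is mounted at the origin on a cart in front of the work surface, level with it; the furniture and walls round the work are solid. World frame = base frame: x ahead of the robot, y to its left, z up, the work surface at z = 0. Lengths are in m, angles in rad, forces in N, time in s.
With the tool pointing down it reaches from about 0.4 to 0.85 m from the base axis. Payload 10.4 kg.
Tool frame: the origin (TCP) lies where the fingers leave the gripper's body, on its centre line; the fingertips stand 73 mm ahead of it and the grasp point (between the pads) lies 54 mm ahead of it; z points along the fingers, y is the line along which they close (so a half turn about z gives the same grasp; the last joint's range is limited). The gripper opens to 85 mm and grips with 20 to 120 N. Pads are 22 mm wide; open, the fingers measure 114 mm over their backs; the gripper's body (76 mm by 85 mm) begins 54 mm behind the grasp point. The pads swing forward as they close: fully open they stand 13 mm farther back than shut.
Start: joints at [1.155, 0.332, -0.065, 1.46, 0.022, 1.35, -0.088], TCP at [0.239, -0.577, 0.304] pointing down, gripper open.
Joint ranges: [-2.6, 2.6], [-0.5, 2.12], [-1.47, 1.34], [0.16, 2.42], [-1.27, 4.41], [0.06, 2.06], [-2.6, 2.6]. Speed limits (rad/s): [2.22, 2.22, 2.79, 2.79, 3.14, 3.14, 3.14].

INTERFACE

Orientations are given as a unit quaternion [x, y, z, w].
In Python, from workcell import manip, camera gives the robot as it stands. The module is installed in compiled form; this text tells all that it offers.
- The arm moves only by the shell command python3 -m creep 'ROWS' [OPENING] [FORCE]. ROWS is JSON, a list of rows, each a list of 2 entries, a list of its own where there are three numbers: the shift along the tool's x, y, z in mm, then the turn about the tool's z in rad. In form: [[[tx, ty, tz], twist], ...]. A call has 1 to 5 rows; each row is the pose to reach, as a shift and turn from the pose commanded when the call began, along the tool's axes at that moment; what a row does not reach only later rows make up. A row lasts 1/12 s, in which the tool goes at most 41.7 mm and 7.16 degrees, less where a joint would pass 70% of its speed; a pose out of reach is approached as far as the arm can. A call with a gripper value outside its range is refused whole. OPENING is the opening, from 0 (shut) to 1 (fully open), set as the call begins (- or left out, the last holds). The fingers move at their own pace and stop on an object; FORCE is the grip in N (left out, the last holds). Time passes only in rows, so rows that repeat a pose let the fingers close. It gives the time, the measured TCP pose, the force, the opening and the grip force at its end, in the units of the state.
- manip.get_obs(): the state, without advancing time (a new reading comes with each control period).
- camera(name): name is "scene" or "top" or "wrist"; returns a dict with "pixels" (400x640x3 uint8, red, green, blue), "z_map" (400x640 float32, m along the optical axis (not along the pixel's ray), 0 where there is no reading), "fx", "fy", "cx", "cy" (pixels), "distortion" ([k1, k2, p1, p2, k3] as OpenCV has them; the pictures are not rectified), "extrinsics" (4x4, takes a point from world to camera coordinates). Camera axes: x right, y down, z forward; pixel columns grow to the right and rows downward; lengths in m; the calibration is good to about 2 mm. A picture is of the moment at which its call begins.
- manip.hand_in(): hands the job in; it is judged then, once.
The state is a dict: "clock": time; "joint_pos": joint angles; "joint_velocities": joint speeds; "tau": joint torques, N m; "position": TCP position; "ee_rot": TCP orientation; "ft_force": force on the tool from outside, world axes, zero at the start; "torque": the same for the moment, N m; "grip_width": opening from 0.0 (shut) to 1.0 (fully open); "grasp_force": force on a finger pad.
Only numpy, scipy, OpenCV 4.12 (cv2) and the standard library are available. Lean on these libraries where they do the work, as an engineer would, in place of code of your own. Each camera call takes 0.05 s, during which the arm holds its last target. There are 200 camera calls.

## Working session

There is one attempt and no reset: what is moved stays moved. The work goes in short steps, Python scripts to look and compute and a shell command to move; the robot and the scene stay as the last step left them, time stands still between calls to the robot, and variables do not carry over. Pictures are saved under pics/ and viewed, at most 13 in all, crops included, and the job is handed in when it is done.

```bash
mkdir -p pics
cat > h.py <<'E'
import numpy as np, cv2
from workcell import manip, camera
from scipy.spatial.transform import Rotation as R
def grab(n,f=None):
    c=camera(n)
    if f: cv2.imwrite('pics/'+f,c['pixels'][:,:,::-1])
    return c
def K(c): return np.array([[c['fx'],0,c['cx']],[0,c['fy'],c['cy']],[0,0,1.]])
def ray(c,uv):
    p=cv2.undistortPoints(np.array(uv,float).reshape(-1,1,2),K(c),np.array(c['distortion'],float)).reshape(-1,2)
    d=np.c_[p,np.ones(len(p))]; E=np.array(c['extrinsics']); Rm,t=E[:3,:3],E[:3,3]
    return -Rm.T@t, d@Rm
def onz(c,uv,z):
    o,d=ray(c,uv); return o+d*((z-o[2])/d[:,2])[:,None]
def cloud(c):
    h,w=c['z_map'].shape; v,u=np.mgrid[:h,:w]
    o,d=ray(c,np.c_[u.ravel(),v.ravel()])
    P=o+d*c['z_map'].ravel()[:,None]; P[c['z_map'].ravel()==0]=np.nan
    return P.reshape(h,w,3)
def st():
    s=manip.get_obs(); r=R.from_quat(s['ee_rot']).as_matrix()
    print(round(s['clock'],2),'tcp',np.round(np.array(s['position'])*1e3,1),'x',np.round(r[:,0],3),'z',np.round(r[:,2],3),'F',np.round(s['ft_force'],1),'w',round(s['grip_width'],3),'g',round(s['grasp_force'],1)); return s
E
python3 - <<'E'
from h import *
st()
for n in('top','scene'):
    c=grab(n,n+'0.png'); print(n,np.round(ray(c,[[320,200]])[0],3))
E
```

```text
0.0 tcp [ 239.1 -577.2  303.1] x [ 0.924  0.383 -0.   ] z [-0.001  0.001 -1.   ] F [-0.7 -0.7 -0.3] w 1.003 g 0.0
top [0.462 0.036 0.966]
scene [-0.231  0.483  0.5  ]
```

View pics/top0.png

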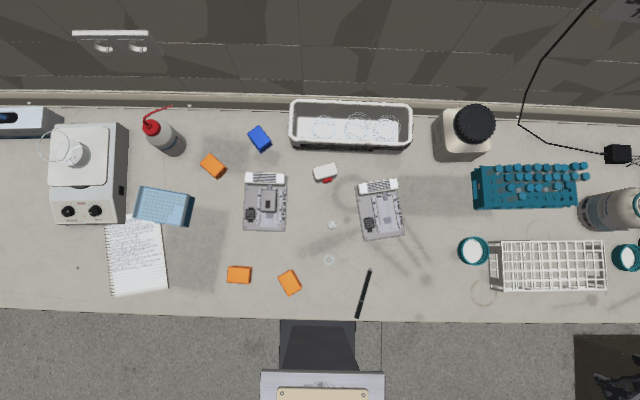

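View pics/scene0.png

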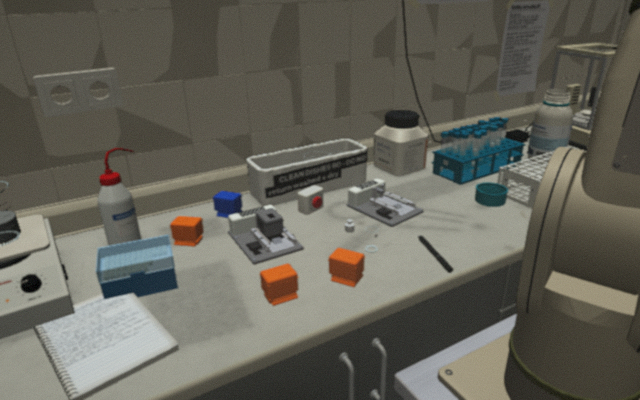

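The top view shows dock_a with the grey pack at about (268,200) and the empty dock_b at about (380,208). The timer is at (325,172), the weight at (332,225) and the vial at (328,259). Next I'll enlarge this and measure.

Run:
```python
from h import *
c=grab('top'); im=c['pixels'][150:275,225:425,::-1]
cv2.imwrite('pics/crop1.png',cv2.resize(im,None,fx=4,fy=4,interpolation=cv2.INTER_CUBIC))
P=cloud(c)
for uv in [(268,200),(320,280),(332,225),(325,172),(265,178),(249,214),(380,208)]:
    print(uv,np.round(P[uv[1],uv[0]]*1e3,1))
# base plates: z 5..11 region -> minAreaRect
for nm,(a,b) in dict(a=(225,300),b=(345,420)).items():
    Q=P[150:260,a:b].reshape(-1,3)
    for lo,hi in((.005,.08),(.04,.052),(.054,.07)):
        q=Q[(Q[:,2]>lo)&(Q[:,2]<hi)]
        if len(q)>15:
            r=cv2.minAreaRect((q[:,:2]*1e3).astype(np.float32)); print(nm,lo,len(q),np.round(r[0],1),np.round(r[1],1),round(r[2],1),'zmed',round(np.median(q[:,2])*1e3,1))
```

```text
(268, 200) [583.9 148.   61.9]
(320, 280) [385.1  11.6  -1. ]
(332, 225) [528.1 -15.5  24.3]
(325, 172) [660.8   6.7  55.5]
(265, 178) [643.4 160.5  43.3]
(249, 214) [551.4 201.2  19.9]
(380, 208) [ 577.1 -142.4   13.2]
a 0.005 2358 [596.9 145.2] [264.1 211. ] 17.8 zmed 19.8
a 0.04 495 [639.2 169.2] [174.2 103.8] 41.5 zmed 44.9
a 0.054 353 [583.  150.7] [53.9 40.4] 0.8 zmed 61.3
b 0.005 2616 [ 592.  -146.5] [284.8 182.5] 4.2 zmed 13.9
b 0.04 535 [ 659.9 -123.9] [131.8 139.7] 1.2 zmed 45.3
```

View pics/crop1.png

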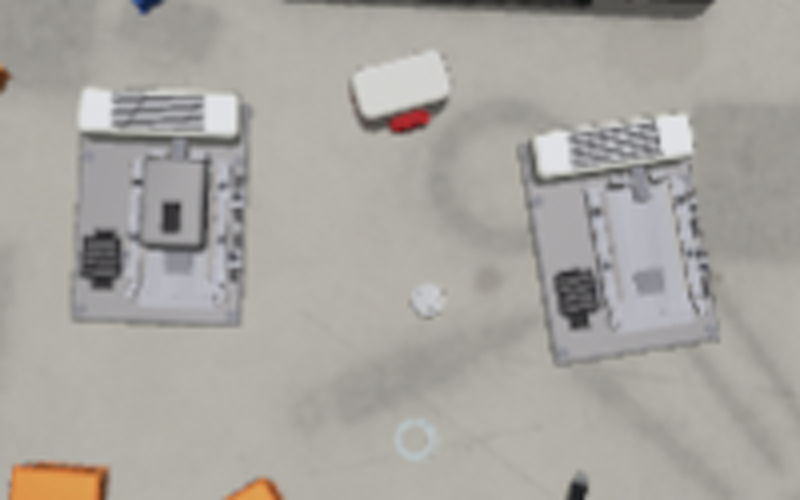

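The crop shows dock_a almost square to the world and dock_b turned by roughly +9°. The plate corners are at crop (73,320) and (240,325) for a, and (557,363) and (717,340) for b.

```bash
cat > docks.py <<'E'
from h import *
def fit(c,crop,loc,zs):
    uv=np.array(crop,float)/4+[225,150]-0.375
    W=np.array([onz(c,[p],z)[0,:2]*1e3 for p,z in zip(uv,zs)])
    L=np.array(loc,float)
    a=L-L.mean(0);b=W-W.mean(0)
    th=np.arctan2((a[:,0]*b[:,1]-a[:,1]*b[:,0]).sum(),(a*b).sum())
    r=np.array([[np.cos(th),-np.sin(th)],[np.sin(th),np.cos(th)]]); t=W.mean(0)-r@L.mean(0)
    print('yaw',np.degrees(th),'org',t,'res',np.round(W-(L@r.T+t),1).tolist()); return th,r,t
E
python3 - <<'E'
from docks import *
c=grab('top')
A=fit(c,[(71,321),(241,325),(80,134),(238,138)],[(-75,70),(-75,-42),(44,70),(44,-42)],[.008,.008,.046,.046])
B=fit(c,[(557,364),(718,341),(541,181),(693,156)],[(-75,70),(-75,-42),(44,70),(44,-42)],[.008,.008,.046,.046])
for n,(th,r,t) in (('A',A),('B',B)):
  for p in((-34,50),(-1,0),(-75,0),(-110,0)): print(n,p,np.round(r@np.array(p)+t,1))
P=cloud(c); m=np.isfinite(P[...,0])
# dark pads
g=c['pixels'].max(2)
for n,(th,r,t),(u0,u1) in(('A',A,(240,258)),('B',B,(360,376))):
    v,u=np.where(g[203:238,u0:u1]<70); uv=np.c_[u+u0,v+203]
    w=onz(c,uv,.02)[:,:2]*1e3; print(n,'pad',len(uv),w.mean(0),(w.mean(0)-t)@r, np.ptp((w-t)@r,axis=0))
E
```

```text
yaw -0.4128471614993065 org [584.67840743 147.89582024] res [[0.1, 0.3], [1.2, 0.7], [-1.1, -5.8], [-0.2, 4.9]]
yaw 10.225693046996513 org [ 574.87577102 -154.91048484] res [[1.6, -1.7], [-0.6, 1.8], [-0.1, -6.1], [-1.0, 6.0]]
A (-34, 50) [551.  198.1]
A (-1, 0) [583.7 147.9]
A (-75, 0) [509.7 148.4]
A (-110, 0) [474.7 148.7]
B (-34, 50) [ 532.5 -111.7]
B (-1, 0) [ 573.9 -155.1]
B (-75, 0) [ 501.1 -168.2]
B (-110, 0) [ 466.6 -174.4]
A pad 40 [550.0589658  196.58368877] [-34.96936238  48.43715491] [34.25151297 21.85159999]
B pad 34 [ 529.94575903 -111.70193269] [-36.54570396  50.49847996] [35.08392553 22.06947386]
```

```bash
for i in 1 2 3 4; do python3 -m creep '[[[29,-29,0],0],[[58,-58,0],0],[[87,-87,0],0],[[116,-116,0],0],[[145,-145,0],0]]' 0; done; python3 -c "from h import *; st()"
```

```text
clock: 0.62
position: [0.318, -0.386, 0.3038]
ee_rot: [0.981, 0.195, -0.0, 0.0]
ft_force: [0.5, 0.2, 1.2]
grip_width: 0.3
grasp_force: 0.0
clock: 1.03
position: [0.3964, -0.1965, 0.304]
ee_rot: [0.981, 0.195, 0.0, 0.0]
ft_force: [1.9, -0.2, -0.4]
grip_width: 0.004
grasp_force: 0.0
clock: 1.45
position: [0.4748, -0.0071, 0.3041]
ee_rot: [0.981, 0.195, 0.0, 0.0]
ft_force: [2.1, -0.3, 0.9]
grip_width: 0.0
grasp_force: 0.0
clock: 1.87
position: [0.5536, 0.1821, 0.3038]
ee_rot: [0.981, 0.195, 0.0, 0.0]
ft_force: [1.0, -0.7, 0.2]
grip_width: -0.0
grasp_force: 0.0
1.87 tcp [553.6 182.1 303.8] x [0.924 0.382 0.   ] z [ 0. -0. -1.] F [ 1.  -0.7  0.2] w -0.0 g 0.0
```

```bash
python3 -m creep '[[[3,-16,25],0.1],[[3,-16,50],0.2],[[3,-16,75],0.3],[[3,-16,100],0.4],[[3,-16,100],0.4]]' 0 >/dev/null
python3 - <<'E'
from h import *
st(); c=grab('wrist','w1.png'); P=cloud(c)
print(np.round(ray(c,[[320,200]])[0],3)); np.save('w1.npy',P)
E
```

```text
2.28 tcp [547.7 195.3 199. ] x [ 1.    -0.012 -0.007] z [-0.007 -0.002 -1.   ] F [-0.3 -0.3 -0.3] w -0.004 g 0.0
[0.63  0.195 0.268]
```

View pics/w1.png

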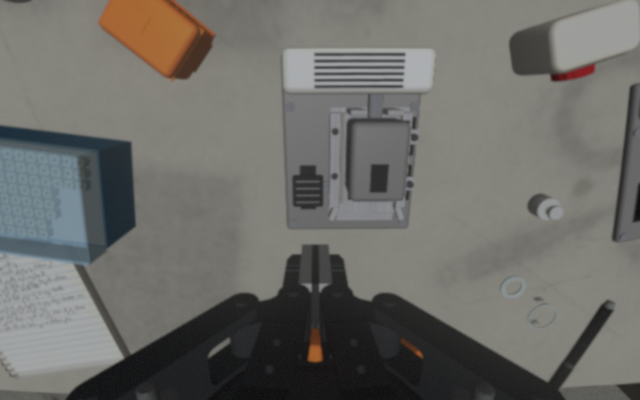

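The wrist view shows the pad at about (307,190), the pack top at about (379,160), and dock_a's plate corners at (287,228) and (408,228).

Run:
```python
from h import *
c=grab('wrist'); P=cloud(c); g=c['pixels'].max(2)
def rect(m,z,n):
    v,u=np.where(m); w=onz(c,np.c_[u,v],z)[:,:2]*1e3
    r=cv2.minAreaRect(w.astype(np.float32)); print(n,len(u),np.round(r[0],1),np.round(r[1],1),round(r[2],2),'mean',np.round(w.mean(0),1))
reg=np.zeros(g.shape,bool); reg[90:225,340:420]=1
m=reg&(P[...,2]>.056)&(P[...,2]<.07); m=cv2.morphologyEx(m.astype(np.uint8),cv2.MORPH_OPEN,np.ones((5,5)))>0
print('ztop',np.median(P[m][:,2])); rect(m,.062,'pack')
reg[:]=0; reg[160:215,285:328]=1
m=reg&(g<60); m=cv2.morphologyEx(m.astype(np.uint8),cv2.MORPH_CLOSE,np.ones((7,7)))>0
print('padz',np.median(P[m][:,2])); rect(m,.02,'pad'); m[:174]=0; rect(m,.02,'padbody')
print('plate',np.round(onz(c,[[287,228],[408,228]],.008)*1e3,1).tolist())
reg[:]=0; reg[40:100,275:445]=1
m=reg&(P[...,2]>.042)&(P[...,2]<.05)&(g>110); rect(m,.046,'hous')
```

```text
ztop 0.06143896845855529
pack 4468 [583.5 152. ] [39.6 54.6] 89.59 mean [584.5 152.1]
padz nan
pad 1004 [553.8 201.5] [35.3 23.6] 0.05 mean [552.8 201.2]
padbody 907 [550.9 201.5] [29.4 23.6] 0.05 mean [551.1 201.2]
plate [[511.1, 221.7, 8.0], [510.2, 109.4, 8.0]]
hous 5192 [642.2 164.8] [101.1  29.3] 89.61 mean [642.7 165.4]
```

Run:
```python
from h import *
s=st(); c=grab('wrist'); p=np.array(s['position'])*1e3
P=cloud(c)
print('fingertip ray',np.round(onz(c,[[315,248]],(p[2]-73)/1e3)*1e3,1),np.round(P[252,308]*1e3,1),np.round(P[252,322]*1e3,1))
t=grab('top');Q=cloud(t)
for n,C,X in(('wrist',c,P),('top',t,Q)):
    m=(X[...,2]>.057)&(X[...,2]<.066)&(abs(X[...,0]-.584)<.04)&(abs(X[...,1]-.150)<.035)
    v,u=np.where(m); w=onz(C,np.c_[u,v],.0615)[:,:2]*1e3; r=cv2.minAreaRect(w.astype(np.float32)); print(n,len(u),r,np.median(w,0))
```

```text
2.38 tcp [549.5 196.3 204. ] x [ 1.    -0.004 -0.001] z [-0.001 -0.    -1.   ] F [ 0.   0.8 -0.4] w 0.001 g 0.0
fingertip ray [[555.7 196.4 131. ]] [559.8 199.7 142.7] [559.4 193.  142. ]
wrist 4352 ((583.3025512695312, 151.932861328125), (39.67289733886719, 54.923702239990234), 89.33732604980469) [584.69631412 151.90828758]
top 273 ((582.795166015625, 149.35951232910156), (53.45652389526367, 37.669097900390625), 2.2667369842529297) [588.49763953 146.22364854]
```

```bash
python3 -m creep '[[[2,-7,30],0],[[2,-7,60],0],[[2,-7,90],0],[[2,-7,104],0],[[2,-7,104],0]]' >/dev/null; python3 -c "from h import *; st()"; python3 -m creep '[[[0,0,3],0],[[0,0,6],0],[[0,0,9],0],[[0,0,11],0],[[0,0,11],0]]' >/dev/null; python3 -c "from h import *; st()"
```

```text
2.9 tcp [551.  202.6  98.2] x [ 1.    -0.006 -0.003] z [-0.003 -0.001 -1.   ] F [-1.  -0.9 -0.8] w -0.001 g 0.0
3.32 tcp [552.4 203.5  89.6] x [ 1.    -0.007  0.002] z [ 0.002  0.    -1.   ] F [0.9 0.3 1.7] w -0.004 g 0.7
```

```bash
python3 -m creep '[[[0,0,1],0],[[0,0,2],0],[[0,0,3],0],[[0,0,3],0],[[0,0,3],0]]' >/dev/null
python3 - <<'E'
from h import *
st()
c=grab('wrist','w2.png');X=cloud(c);m=(X[...,2]>.055)&(X[...,2]<.068)&(abs(X[...,0]-.575)<.05)&(abs(X[...,1]-.150)<.035)
v,u=np.where(m); w=onz(c,np.c_[u,v],.0615)[:,:2]*1e3;print(cv2.minAreaRect(w.astype(np.float32)))
E
```

```text
3.73 tcp [552.1 203.5  86.4] x [ 1.    -0.007  0.001] z [ 0.001  0.    -1.   ] F [ 0.  -0.3  6.2] w -0.004 g 2.8
((568.4053955078125, 159.37745666503906), (52.73155212402344, 64.42737579345703), 89.53189849853516)
```

```bash
python3 -m creep '[[[0,0,-30],0],[[0,0,-60],0],[[0,0,-90],0],[[-15,10,-115],0],[[-15,10,-115],0]]' >/dev/null;  python3 -m creep '[[[0,20,0],0],[[0,42,0],0],[[0,42,0],0],[[0,42,0],0]]' 0.72 40 >/dev/null
python3 - <<'E'
from h import *
st()
c=grab('wrist','w3.png');X=cloud(c);m=(X[...,2]>.055)&(X[...,2]<.068)&(abs(X[...,0]-.575)<.05)&(abs(X[...,1]-.150)<.03)
v,u=np.where(m); w=onz(c,np.c_[u,v],.0615)[:,:2]*1e3;print(cv2.minAreaRect(w.astype(np.float32)))
E
```

```text
4.53 tcp [536.3 149.9 200.4] x [ 1.    -0.01  -0.001] z [-0.001 -0.001 -1.   ] F [0.8 0.5 0.5] w 0.565 g 0.0
((571.033935546875, 151.150390625), (39.31670379638672, 55.11298751831055), 89.4936294555664)
```

View pics/w3.png

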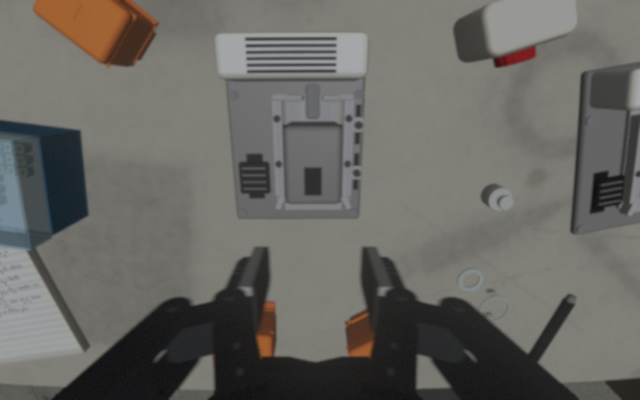

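The pack sprang back about 12.5 mm to (571,151). Its top is at about pixel (313,165), with the fingers on either side of the row below it. Next I'll grasp it.

```bash
python3 -m creep '[[[17,-1.5,0],0],[[34.5,-1.5,30],0],[[34.5,-1.5,60],0],[[34.5,-1.5,85],0],[[34.5,-1.5,97],0]]' 0.75 40 >/dev/null; python3 -m creep '[[[0,0,0],0],[[0,0,0],0],[[0,0,0],0]]' >/dev/null; python3 -c "from h import *; st()";  python3 -m creep '[[[0,0,0],0],[[0,0,0],0],[[0,0,0],0],[[0,0,0],0],[[0,0,0],0]]' 0 40 >/dev/null; python3 -c "from h import *; st()"
```

```text
5.25 tcp [571.6 153.5 105.6] x [ 1.    -0.007  0.002] z [ 0.002  0.001 -1.   ] F [0.5 0.2 2.4] w 0.75 g 0.0
5.67 tcp [571.7 152.5 105.5] x [ 1.    -0.008  0.002] z [ 0.002 -0.    -1.   ] F [-0.9 -1.8  6.4] w 0.461 g 40.3
```

```bash
python3 -m creep '[[[-3,0,-0.5],0],[[-6,0,-1],0],[[-10,0,-1],0],[[-14,0,-1],0],[[-18,0,-1],0]]' >/dev/null; python3 -c "from h import *; st()"; python3 -m creep '[[[-5,0,0],0],[[-10,0,0],0],[[-15,0,0],0],[[-20,0,0],0],[[-25,0,0],0]]' >/dev/null; python3 -c "from h import *; st()"; python3 -m creep '[[[-7,0,0],0],[[-14,0,0],0],[[-21,0,0],0],[[-28,0,0],0],[[-30,0,0],0]]' >/dev/null; python3 -c "from h import *; st()"
```

```text
6.08 tcp [553.2 152.7 105.5] x [ 1.    -0.008  0.002] z [ 0.002 -0.    -1.   ] F [ 5.3 -2.1  2.8] w 0.465 g 41.4
6.5 tcp [528.  153.1 105.5] x [ 1.    -0.007  0.002] z [ 0.002  0.    -1.   ] F [ 4.5 -2.3  5.7] w 0.458 g 41.6
6.92 tcp [495.3 153.4 103.9] x [ 1.    -0.006 -0.003] z [-0.003 -0.001 -1.   ] F [-0.2 -0.2 -3.6] w 0.463 g 40.8
```

```bash
python3 -m creep '[[[-5,0,-10],0],[[-5,0,-30],0],[[-5,0,-55],0],[[-5,0,-75],0],[[-5,10,-80],0]]' >/dev/null; python3 -m creep '[[[-5,30,0],0],[[-10,65,0],0],[[-15,102,0],0],[[-20,140,0],0],[[-25,178,0],0]]' >/dev/null; python3 -m creep '[[[-5,35,0],-0.04],[[-10,70,0],-0.08],[[-15,100,0],-0.12],[[-20,120,0],-0.16],[[-25,130,0],-0.18]]' >/dev/null; python3 -m creep '[[[0,0,0],0],[[0,0,0],0],[[0,0,0],0],[[0,0,0],0]]' >/dev/null
python3 - <<'E'
from h import *
st(); c=grab('wrist','w4.png'); E=np.array(c['extrinsics']); print(-E[:3,:3].T@E[:3,3])
E
```

```text
8.5 tcp [ 440.9 -163.1  185. ] x [0.985 0.173 0.   ] z [ 0.  0. -1.] F [ 0.   0.7 -2.8] w 0.455 g 41.3
[ 0.52113246 -0.14876689  0.25460029]
```

View pics/w4.png

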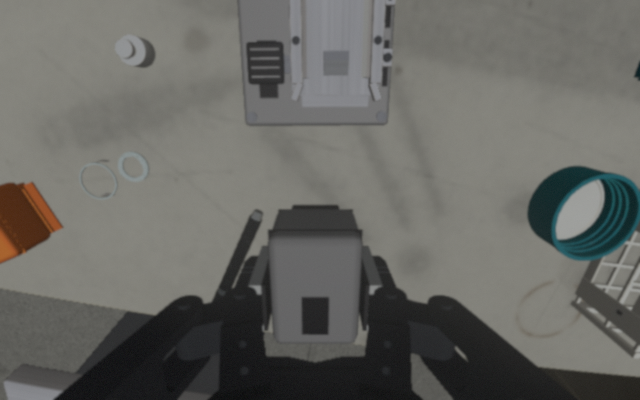

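The wrist view shows the held pack at about (315,270). Dock_b's plate edge runs from (246,125) to (389,124), the channel centre is at about column 337 and the pad is at (266,65). I'll move forward to see all of dock_b.

```bash
python3 -m creep '[[[20,0,0],0],[[40,0,0],0],[[55,0,0],0],[[55,0,0],0],[[55,0,0],0]]' >/dev/null
python3 - <<'E'
from h import *
st(); c=grab('wrist','w5.png'); np.savez('w5.npz',**{k:np.array(v) for k,v in c.items()})
cv2.imwrite('pics/w5c.png',cv2.resize(c['pixels'][0:230,190:440,::-1],None,fx=2.6,fy=2.6,interpolation=cv2.INTER_CUBIC))
E
```

```text
8.97 tcp [ 495.3 -153.7  184.7] x [ 0.985  0.174 -0.   ] z [-0.     0.001 -1.   ] F [-0.7 -0.7 -3.8] w 0.46 g 41.3
```

View pics/w5c.png

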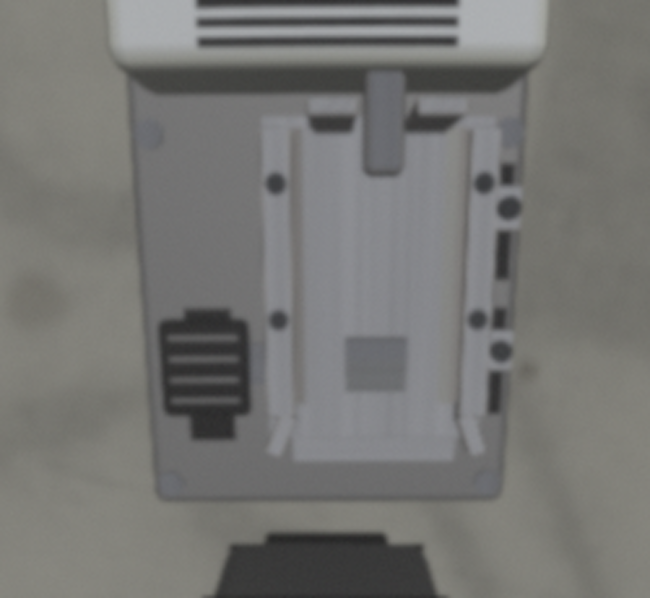

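The crop shows dock_b's rail screws at (275,183), (279,320), (484,183) and (477,320), the tongue at (376,363), and the near plate corners at (158,497) and (500,497).

Run:
```python
from h import *
c=dict(np.load('w5.npz')); c['fx'],c['fy'],c['cx'],c['cy']=[float(c[k]) for k in('fx','fy','cx','cy')]
f=lambda uv,z: onz(c,np.array(uv,float)/2.6+[190-.3,-.3],z)[:,:2]*1e3
s=f([(275,183),(484,183),(279,320),(477,320)],.022); m1,m2=(s[0]+s[1])/2,(s[2]+s[3])/2
print('screws',np.round(s,1).tolist(),'axis yaw',np.degrees(np.arctan2(*(m1-m2)[::-1])),'cross yaw',[np.degrees(np.arctan2(-(a-b)[0],(a-b)[1])) for a,b in((s[0],s[1]),(s[2],s[3]))],'side',[np.degrees(np.arctan2(*(a-b)[::-1])) for a,b in((s[0],s[2]),(s[1],s[3]))])
p=f([(158,497),(500,497)],.008); print('plate',p,np.degrees(np.arctan2(-(p[0]-p[1])[0],(p[0]-p[1])[1])),np.linalg.norm(p[0]-p[1]))
yaw=np.radians(10.0); r=np.array([[np.cos(yaw),-np.sin(yaw)],[np.sin(yaw),np.cos(yaw)]])
o=p[1]-r@[-75,-42]; o2=p[0]-r@[-75,70]; print('org',o,o2)
for n,q in(('m1',m1),('m2',m2),('tong',f([(376,363)],.017)[0]),('pad',f([(205,366)],.02)[0]),('rampend',f([(374,460)],.010)[0]),('lipL',f([(270,455)],.022)[0]),('lipR',f([(482,453)],.022)[0])):
    print(n,np.round(q,1),'dock',np.round((q-(o+o2)/2)@r,1))
# held pack in tool frame
X=cloud(c); st_p=np.array([495.3,-153.7]); m=(X[...,2]>.12)&(X[...,2]<.16); m[:, :240]=0; m[:,400:]=0; m[:200]=0
v,u=np.where(m); w=onz(c,np.c_[u,v],np.median(X[m][:,2]))[:,:2]*1e3; a=np.radians(10.0)
print('packtop z',np.median(X[m][:,2]),len(u)); print(cv2.minAreaRect(w.astype(np.float32)), np.round((np.median(w,0)-st_p)@r,1))
```

```text
screws [[588.5, -123.2], [598.3, -178.4], [553.1, -129.9], [562.8, -184.7]] axis yaw 10.398785025606857 cross yaw [np.float64(10.073110544549548), np.float64(10.030401644618854)] side [np.float64(10.695371906100448), np.float64(10.102521662437434)]
plate [[ 490.45784603  -99.82074691]
 [ 509.3779413  -207.44753853]] 9.97035531029968 109.27715350369957
org [ 575.94529932 -153.06199957] [ 576.47379994 -155.7336763 ]
m1 [ 593.4 -150.8] dock [17.6  0.5]
m2 [ 557.9 -157.3] dock [-18.5   0.3]
tong [ 545.4 -159.5] dock [-31.3   0.3]
pad [ 536.4 -110.8] dock [-31.6  49.8]
rampend [ 514.8 -165.2] dock [-62.3  -0. ]
lipL [ 514.  -133.4] dock [-57.6  31.5]
lipR [ 525.5 -195. ] dock [-57.  -31.2]
packtop z 0.14061556318825097 14292
((499.08612060546875, -154.89276123046875), (62.48419189453125, 69.03079223632812), 9.997420310974121) [6.1 0. ]
```

```bash
python3 -m creep '[[[-8,5,0],0],[[-16,10,0],0],[[-25,13,0],0],[[-25,13,0],0],[[-25,13,0],0]]' >/dev/null
python3 - <<'E'
from h import *
s=st(); r=R.from_quat(s['ee_rot']).as_matrix()[:2,:2]; p=np.array(s['position'])[:2]*1e3
c=grab('wrist'); E=np.array(c['extrinsics'])
w=onz(c,[(271,231),(360,231),(272,342),(357,342)],.1415)[:,:2]*1e3; print(np.round((w-p)@r,1).tolist())
g=c['pixels'].max(2); print(g[280,255:380:3])
# channel screws in this view
im=c['pixels'][0:140,230:420,::-1]; cv2.imwrite('pics/w6.png',cv2.resize(im,None,fx=4,fy=4,interpolation=cv2.INTER_CUBIC))
E
```

```text
9.43 tcp [ 471.5 -172.9  185.1] x [ 0.985  0.17  -0.   ] z [-0.    -0.001 -1.   ] F [-0.2 -0.  -3.2] w 0.463 g 41.3
[[29.4, -17.7], [29.4, 17.8], [-26.6, -20.0], [-26.7, 19.1]]
[ 70  71  63  36  36  62  91 101 104 104 105 105 104 105 105 106 103 104
 105 105 105 104 105 106 106 106 104 105 104 106 104 105 104 101  92  58
  39  40  66  70  71  71]
```

View pics/w6.png

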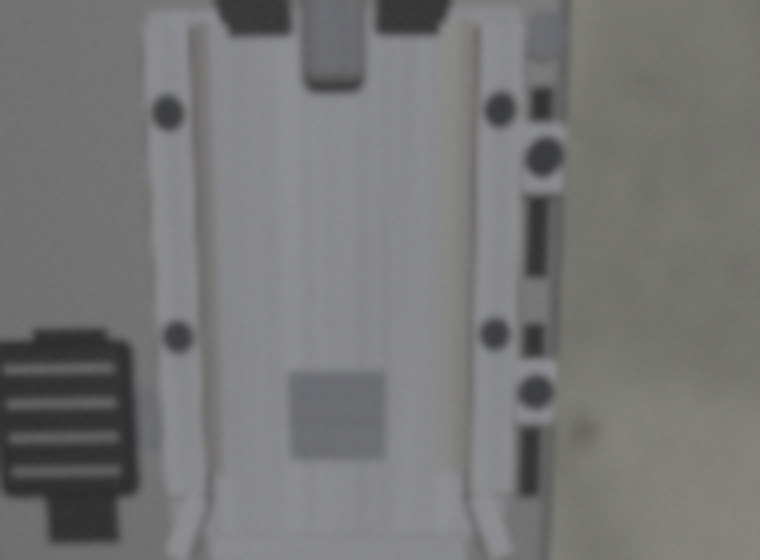

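The channel now fills the crop. The screws are at (168,112), (500,109), (178,336) and (494,333), and the tongue is at (337,415). I'll work out the channel in the tool frame.

Run:
```python
from h import *
s=st(); r=R.from_quat(s['ee_rot']).as_matrix()[:2,:2]; p=np.array(s['position'])[:2]*1e3
c=grab('wrist'); E=np.array(c['extrinsics']); print('camx',E[0,:3])
q=lambda uv,z:np.round((onz(c,np.array(uv,float)/4+[230-.4,-.4],z)[:,:2]*1e3-p)@r,1)
w=q([(168,112),(500,109),(178,336),(494,333)],.022); print(w.tolist(),(w[0]+w[1])/2,(w[2]+w[3])/2)
print('tongue',q([(337,373),(337,460)],.016).tolist(),'lips in',q([(205,472),(472,472)],.022).tolist(),'ramp',q([(338,536)],.010))
print('yaw tool',np.degrees(np.arctan2(r[1,0],r[0,0])))
```

```text
9.48 tcp [ 472.1 -172.4  185.2] x [0.985 0.171 0.   ] z [ 0.    -0.001 -1.   ] F [-0.   0.1 -2.6] w 0.458 g 41.3
camx [ 1.69926636e-01 -9.85456514e-01  6.30021518e-04]
[[124.3, -29.2], [124.7, 26.7], [88.3, -28.9], [88.8, 26.9]] [124.5   -1.25] [88.55 -1.  ]
tongue [[82.0, -0.8], [66.5, -0.9]] lips in [[64.8, -24.9], [64.8, 23.8]] ramp [[51.8 -0.7]]
yaw tool 9.843852937737072
```

```bash
python3 -m creep '[[[0,-1,25],-0.007],[[0,-1,50],-0.007],[[0,-1,70],-0.007],[[0,-1,79],-0.007],[[0,-1,79],-0.007]]' >/dev/null; python3 -m creep '[[[0,0,0],0],[[0,0,0],0],[[0,0,0],0]]' >/dev/null; python3 -c "from h import *; st()";  python3 -m creep '[[[5,0,0],0],[[10,0,0],0],[[15,0,0],0],[[20,0,0],0],[[20,0,0],0]]' >/dev/null; python3 -c "from h import *; st()"
```

```text
10.2 tcp [ 473.1 -171.3  107.3] x [0.984 0.179 0.002] z [ 0.002 -0.001 -1.   ] F [ 0.4  0.2 -3.2] w 0.464 g 41.2
10.62 tcp [ 493.2 -167.   106.1] x [0.984 0.18  0.001] z [ 0.001  0.    -1.   ] F [-0.3  1.  -2.4] w 0.461 g 41.2
```

```bash
python3 -m creep '[[[2,0,0],0],[[4,0,0],0],[[6,0,0],0],[[8,0,0],0],[[8,0,0],0]]' >/dev/null; python3 -c "from h import *; st()";  python3 -m creep '[[[2,0,0],0],[[4,0,0],0],[[6,0,0],0],[[8,0,0],0],[[8,0,0],0]]' >/dev/null
python3 - <<'E'
from h import *
s=st(); c=grab('wrist','w7.png')
cv2.imwrite('pics/w7c.png',cv2.resize(c['pixels'][60:300,200:440,::-1],None,fx=2.5,fy=2.5,interpolation=cv2.INTER_CUBIC))
E
```

```text
11.03 tcp [ 500.1 -165.9  105.9] x [0.984 0.179 0.   ] z [ 0.  0. -1.] F [ 1.1 -0.3 -2.9] w 0.461 g 41.2
11.45 tcp [ 508.1 -164.5  106. ] x [0.984 0.179 0.   ] z [ 0.  0. -1.] F [ 0.8 -0.3 -3.2] w 0.46 g 41.2
```

View pics/w7c.png

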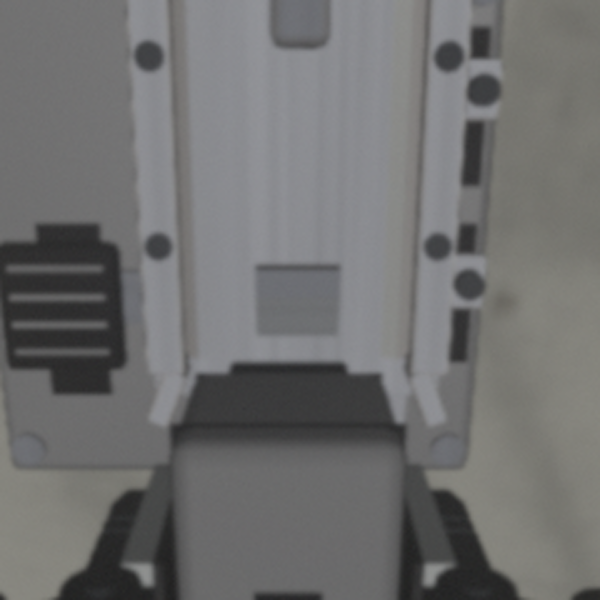

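The nose is just inside the mouth, but its centre is at crop column 289 against 298 for the tongue and channel. That puts it about 1.5–2 mm too far left, so I'll shift right.

```bash
python3 -m creep '[[[0,1,0],0],[[0,1.7,0],0],[[0,1.7,0],0],[[0,1.7,0],0]]' >/dev/null; python3 -c "from h import *; st()";  python3 -m creep '[[[2,0,0],0],[[4,0,0],0],[[6,0,0],0],[[8,0,0],0],[[8,0,0],0]]' >/dev/null; python3 -c "from h import *; st()";  python3 -m creep '[[[2,0,0],0],[[4,0,0],0],[[6,0,0],0],[[6,0,0],0],[[6,0,0],0]]' >/dev/null
python3 - <<'E'
from h import *
s=st()
E
```

```text
11.83 tcp [ 507.9 -166.4  105.9] x [ 0.984  0.179 -0.   ] z [ 0. -0. -1.] F [ 0.5  0.5 -1.9] w 0.464 g 41.2
12.25 tcp [ 516.3 -164.7  106. ] x [0.984 0.179 0.   ] z [ 0.  0. -1.] F [ 0.5 -1.  -2.7] w 0.459 g 41.3
12.67 tcp [ 522.  -163.7  106. ] x [0.984 0.179 0.   ] z [ 0. -0. -1.] F [-0.1  0.1 -1.7] w 0.462 g 41.3
```

```bash
python3 -m creep '[[[3,0,0],0],[[6,0,0],0],[[9,0,0],0],[[12,0,0],0],[[12,0,0],0]]' >/dev/null; python3 -c "from h import *; st()";  python3 -m creep '[[[2,0,0],0],[[4,0,0],0],[[6,0,0],0],[[8,0,0],0],[[8,0,0],0]]' >/dev/null; python3 -c "from h import *; st()"
```

```text
13.08 tcp [ 534.4 -161.3  106.1] x [0.984 0.179 0.001] z [ 0.001  0.    -1.   ] F [ 1.6  0.6 -2.3] w 0.465 g 41.3
13.5 tcp [ 541.9 -160.1  106. ] x [0.984 0.179 0.001] z [ 0.001 -0.    -1.   ] F [ 0.6 -0.3 -2.4] w 0.462 g 41.4
```

```bash
python3 -m creep '[[[3,0,0],0],[[6,0,0],0],[[9,0,0],0],[[12,0,0],0],[[12,0,0],0]]' >/dev/null; python3 -c "from h import *; st()";  python3 -m creep '[[[2,0,0],0],[[4,0,0],0],[[6,0,0],0],[[8,0,0],0],[[8,0,0],0]]' >/dev/null
python3 - <<'E'
from h import *
s=st(); c=grab('wrist')
cv2.imwrite('pics/w8c.png',cv2.resize(c['pixels'][0:300,180:460,::-1],None,fx=2,fy=2,interpolation=cv2.INTER_CUBIC))
E
```

```text
13.92 tcp [ 553.9 -157.8  106. ] x [0.984 0.179 0.001] z [ 0.001  0.    -1.   ] F [-0.1  0.2 -2.5] w 0.46 g 41.4
14.33 tcp [ 561.5 -156.5  106. ] x [0.984 0.179 0.001] z [ 0.001  0.    -1.   ] F [ 0.4  1.  -1.9] w 0.464 g 41.4
```

View pics/w8c.png

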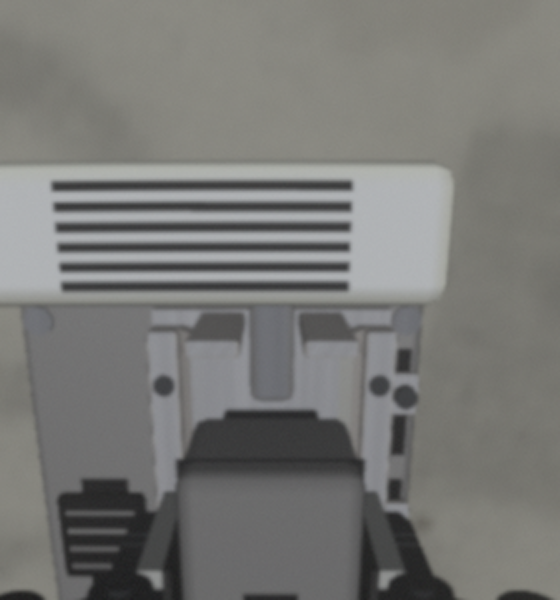

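The foot is centred in the channel at crop column 271, with its nose just short of the plunger at (271,400). From here I'll feel for home in finer steps.

```bash
python3 -m creep '[[[1.5,0,0],0],[[3,0,0],0],[[4.5,0,0],0],[[6,0,0],0],[[6,0,0],0]]' >/dev/null; python3 -c "from h import *; st()";  python3 -m creep '[[[1.5,0,0],0],[[3,0,0],0],[[4.5,0,0],0],[[6,0,0],0],[[6,0,0],0]]' >/dev/null; python3 -c "from h import *; st()"
```

```text
14.8 tcp [ 567.3 -155.4  106. ] x [0.984 0.179 0.   ] z [ 0. -0. -1.] F [ 0.2 -0.2 -2.1] w 0.459 g 41.4
15.22 tcp [ 572.8 -154.6  105.7] x [ 0.984  0.179 -0.001] z [-0.001 -0.    -1.   ] F [-2.5 -1.2 -2.1] w 0.461 g 41.5
```

```bash
python3 -m creep '[[[1,0,0],0],[[2,0,0],0],[[3,0,0],0],[[3,0,0],0],[[3,0,0],0]]' >/dev/null; python3 -c "from h import *; st()";  python3 -m creep '[[[1,0,0],0],[[2,0,0],0],[[2,0,0],0],[[2,0,0],0]]' >/dev/null; python3 -c "from h import *; st()"
```

```text
15.63 tcp [ 575.8 -154.   105.8] x [ 0.984  0.179 -0.   ] z [-0. -0. -1.] F [-3.1 -1.6 -2.9] w 0.459 g 41.4
15.97 tcp [ 577.8 -153.6  105.9] x [ 0.984  0.179 -0.   ] z [-0. -0. -1.] F [-4.3 -1.1 -4.2] w 0.462 g 41.4
```

```bash
for i in 1 2; do python3 -m creep '[[[0.5,0,0],0],[[1,0,0],0],[[1.5,0,0],0],[[1.5,0,0],0]]' >/dev/null; python3 -c "from h import *; st()"; done
```

```text
16.3 tcp [ 579.3 -153.3  105.8] x [0.984 0.179 0.   ] z [ 0. -0. -1.] F [-2.9 -1.  -4. ] w 0.462 g 41.2
16.63 tcp [ 580.8 -153.   105.9] x [0.984 0.179 0.   ] z [ 0. -0. -1.] F [-4.6 -1.6 -4.5] w 0.459 g 41.2
```

```bash
for i in 1 2; do python3 -m creep '[[[0.5,0,0],0],[[1,0,0],0],[[1,0,0],0],[[1,0,0],0]]' >/dev/null; python3 -c "from h import *; st()"; done
```

```text
16.97 tcp [ 581.5 -152.9  105.8] x [ 0.984  0.179 -0.001] z [-0.001 -0.    -1.   ] F [-5.5 -0.7 -3.1] w 0.463 g 41.4
17.3 tcp [ 581.7 -152.9  105.7] x [ 0.984  0.178 -0.003] z [-0.003 -0.    -1.   ] F [-10.   -0.9  -0.1] w 0.462 g 41.7
```

The stop is hard at 10 N. I'll relax, let go, rise and check.

```bash
python3 -m creep '[[[-1.5,0,0],0],[[-2.5,0,0],0],[[-2.5,0,0],0],[[-2.5,0,0],0]]' >/dev/null; python3 -c "from h import *; st()"; python3 -m creep '[[[0,0,0.4],0],[[0,0,0.4],0],[[0,0,0.4],0],[[0,0,0.4],0],[[0,0,0.4],0]]' 0.72 >/dev/null; python3 -c "from h import *; st()"; python3 -m creep '[[[0,0,-20],0],[[0,0,-50],0],[[-20,0,-80],0],[[-50,0,-100],0],[[-60,0,-100],0]]' >/dev/null;python3 -m creep '[[[0,0,0],0],[[0,0,0],0],[[0,0,0],0]]' >/dev/null
python3 - <<'E'
from h import *
s=st(); r=R.from_quat(s['ee_rot']).as_matrix()[:2,:2]
c=grab('wrist'); X=cloud(c)
cv2.imwrite('pics/w9c.png',cv2.resize(c['pixels'][0:260,180:460,::-1],None,fx=2.3,fy=2.3,interpolation=cv2.INTER_CUBIC))
m=(X[...,2]>.055)&(X[...,2]<.068)&(abs(X[...,0]-.58)<.05)&(abs(X[...,1]+.153)<.035)
v,u=np.where(m); w=onz(c,np.c_[u,v],.0615)[:,:2]*1e3;print(cv2.minAreaRect(w.astype(np.float32)),np.median(X[m][:,2]))
n=(X[...,2]>.01)&(X[...,2]<.03)&(np.hypot(X[...,0]-.5365,X[...,1]+.111)<.009); print('pad z',n.sum(),np.median(X[n][:,2]) if n.any() else None)
E
```

```text
17.63 tcp [ 580.3 -153.1  105.9] x [0.984 0.179 0.   ] z [ 0. -0. -1.] F [-3.8 -1.5 -4.9] w 0.458 g 41.3
18.05 tcp [ 580.8 -153.   105.9] x [0.984 0.179 0.001] z [ 0.001 -0.    -1.   ] F [ 0.6  0.2 -0.1] w 0.721 g 0.0
18.72 tcp [ 521.7 -163.5  204.9] x [ 0.984  0.179 -0.   ] z [-0.  0. -1.] F [ 0.3 -0.1  0.2] w 0.721 g 0.0
((576.68017578125, -153.25732421875), (54.201297760009766, 39.47785186767578), 10.258811950683594) 0.06164358219370336
pad z 354 0.01954714334297908
```

View pics/w9c.png

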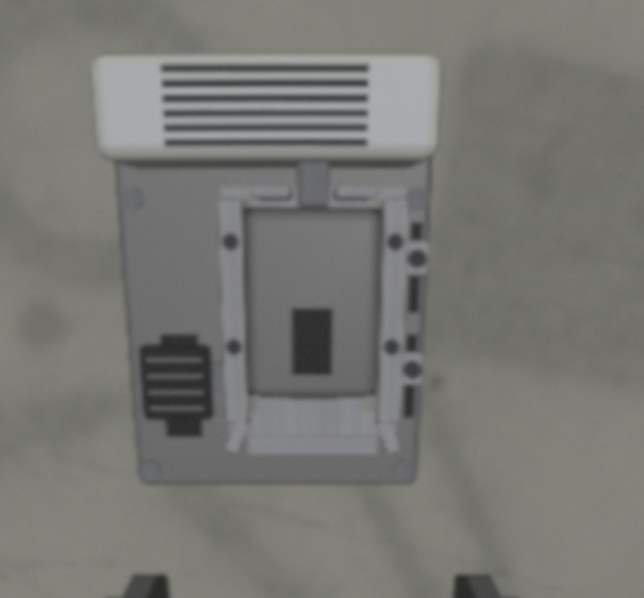

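The pack sits centred and fully in dock_b. It moved back only about 2 mm from the stop, and the pad reads 19.5 mm, which is up, so it is latched. The fingers are clear, so I'm handing in.

```bash
python3 -c "
from workcell import manip
print(manip.hand_in())"
```

```text
the job is handed in; nothing more can be done
None
```

The job is handed in: the pack is fully home and latched in dock_b (pad measured back up at 19.5 mm), the push at the stop read 10 N, the gripper is clear, the timer, weight and vial were left alone, and the clock stood at about 19 s.

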